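Tally a punched plate on the thumbwheel counter

TASK

One punched metal plate lies on the inspection pad (the small pad with the raised fence on two sides). Flick the toothed thumbwheel of the tally counter on by exactly one click for each hole in that plate, pushing the teeth at the top of the wheel away from the counter's near side with a fingertip, gently, and never run past the count. Grasp nothing: leave the plates and everything else on the bench lying where they are, then draw the fingers clear.

Things in the scene. Friction and masses are not known exactly. Their poses are not given: they have to be found in the camera images.
- counter: grey tally counter screwed to the bench: base plate 134 x 94 x 6 mm, housing 104 (x) x 64 (y) mm, flat top 60 mm above the bench. Origin: centre of its underside, z up. Its +x is the way the top of the wheel must be pushed; -x is its near side, facing the robot within 30 degrees. The black toothed wheel sticks out of a 22 mm wide slot in the middle of the top
- wheel_axis (a point): centre of the wheel, 55 mm above the bench, right over the counter's origin; same axes as the counter; the wheel turns about y. Black wheel 14 mm wide: hub of 20 mm radius with six straight teeth 60 degrees apart, 6 mm thick with round tips, reaching 38 mm from the centre
- tally_wheel (a joint): turn of the wheel, rad: 0 at the start, growing as its top is pushed to the counter's +x. One click is 60 degrees (1.047 rad). A detent holds it at every click and takes about 3 N at a tooth's tip; pushed past half a click it snaps on to the next by itself, let go before that it falls back. A stop keeps it from turning below 0
- near_tooth (a point): where the near tooth's round tip is centred at rest, at every click: 17.5 mm to the near (-x) side of the axis, 85 mm above the bench (tooth top 88 mm). A fingertip put down behind it, its end about 78 mm above the bench, then moved level to +x carries the tooth over the top; at the click a new near tooth has come up here
- far_tooth (a point): where the far tooth's tip is centred at rest: the same height, 17.5 mm to the far (+x) side of the axis; a flicked tooth ends here. The other teeth are then hidden in the housing, two of them level with the axis
- dial (a point): centre of a white dial, 52 mm across, on the counter's +y side face, 33 mm above the bench; its black needle points straight up at 0 and follows the wheel, a sixth of a turn a click, past six tick marks
- pad: inspection pad fixed to the bench: black rubber 110 (x) x 160 (y) x 4 mm with an aluminium fence 12 mm high along its +x and +y edges; exactly one plate lies on it. Lies left or right of the counter. Origin: centre of its underside
- mat: waiting mat fixed to the bench on the other side of the counter: plain black rubber 220 (x) x 140 (y) x 4 mm with the two other plates on it, not to be counted. Origin: centre of its underside
- plate_2: loose plain aluminium plate 64 (x) x 110 (y) x 5 mm with two holes in a row along its length, 50 mm apart (16 mm diameter). Origin: centre of its underside. It lies on the pad or on the mat; when on the pad, within 15 mm of the pad's centre
- plate_3: loose plain aluminium plate 64 (x) x 110 (y) x 5 mm with three holes in a row along its length, 34 mm apart (16 mm diameter). Origin: centre of its underside. It lies on the pad or on the mat; when on the pad, within 15 mm of the pad's centre
- plate_4: loose plain aluminium plate 64 (x) x 110 (y) x 5 mm with four holes in a rectangle, 28 x 50 mm apart (16 mm diameter). Origin: centre of its underside. It lies on the pad or on the mat; when on the pad, within 15 mm of the pad's centre
- pump_bottle: bystander, to be left alone: clear pump bottle with yellow pump head, 64 mm diameter, 180 mm tall. Origin: centre of its underside
- scissors: bystander, to be left alone: scissors lying flat, about 190 mm long. Origin: centre of its underside
- tweezers: bystander, to be left alone: steel tweezers lying flat, 120 mm long. Origin: centre of its underside
- loupe: bystander, to be left alone: small black magnifier, 34 mm diameter, 34 mm tall, standing. Origin: centre of its underside
- tape: bystander, to be left alone: roll of brown tape lying flat, 90 mm diameter, 24 mm tall. Origin: centre of its underside
- jar: bystander, to be left alone: small glass jar with white cap, 50 mm diameter, 60 mm tall. Origin: centre of its underside
- rule: bystander, to be left alone: flat steel rule, 25 x 200 x 4 mm, lying beyond the counter. Origin: centre of its underside
There are look-alikes about, which are no part of the job. Leave any black or yellow look-alike of the plate_3 alone.

How it is judged:
By the outcome, as a careful person would: the job done as asked, in the order asked, and still so for the second after the job is handed in, with the robot touching nothing.
It also fails if it takes over 45 s, if anything falls off the work surface, if the arm or the gripper's body presses on something with over 40 N, if the wrist force passes 120 N, or if a joint passes its speed limit or range.

ROBOT

A 6-joint arm with a two-finger parallel gripper is mounted at the origin on the work surface. World frame = base frame: x ahead of the robot, y to its left, z up, the work surface at z = 0. Lengths are in mm, angles in rad, forces in N, time in s.
With the tool pointing down it reaches from about 375 to 925 mm from the base axis. Payload 5.7 kg.
Tool frame: the origin (TCP) lies at the very end of the fingers, on their centre line; the grasp point (between the pads) lies behind it (robot.tcp_to_grasp is the z of the grasp point in the tool frame, in mm); z points along the fingers, y is the line along which they close (so a half turn about z gives the same grasp; the last joint's range is limited). The gripper opens to 85 mm and grips with 20 to 120 N. Pads are 22 mm wide; open, the fingers measure 114 mm over their backs; the gripper's body (76 mm by 85 mm) begins 54 mm behind the grasp point. The pads swing forward as they close: fully open they stand 13 mm farther back than shut.
Start: joints at [-1.282, 0.359, 1.51, -0, 1.272, -0.115], TCP at [235.731, -551.719, 231.267] pointing down, gripper open.
Joint ranges: [-2.97, 2.97], [-1.01, 2.36], [0.21, 2.38], [-0.96, 4.11], [0.2, 2.71], [-2.98, 2.98]. Speed limits (rad/s): [2.39, 2.39, 3.14, 3.14, 3.14, 3.14].

INTERFACE

Orientations are given as a 3x3 rotation matrix whose columns are the frame's x, y, z axes.
In Python, from station import robot gives the robot as it stands. The module is installed in compiled form; this text tells all that it offers.
- The arm moves only by the tool drive_tool, never from a script. Its argument "deltas" is a list of rows, each a list of 7 numbers: the turn, a rotation vector about the tool's x, y, z in units of 5 degrees (1.0 is 5 degrees), then the shift along the tool's x, y, z in units of 30 mm (1.0 is 30 mm), then the opening, from 0 (shut) to 1 (fully open). A call has 1 to 20 rows; each row shifts and turns the commanded pose from where the row before left it, along the tool's axes as they then stand; what a row does not reach is not made up. A row lasts 1/10 s, in which the tool goes at most 50 mm and 8.59 degrees, less where a joint would pass 70% of its speed; a pose out of reach is approached as far as the arm can. A call is refused whole if a number of a shift passes 1 or a number of a turn 1, either way. A call with a gripper value outside its range is refused whole. The fingers move at their own pace and stop on an object; "newtons" is the grip in N (left out, the last holds). Time passes only in rows, so rows that do not move let the fingers close. It gives the time, the measured TCP pose, the force, the opening and the grip force at its end, in the units of the state.
- robot.get_state(): the state, without advancing time (a new reading comes with each control period).
- robot.grab_frame(name): name is "scene" or "top" or "wrist"; returns the picture (480x640x3 uint8, blue, green, red); there is no depth.
- robot.camera_info(name): a dict with "fovy" (degrees; the focal length in pixels is half the picture's height over the tangent of half this angle, whatever the lens; pixels are square), "cx", "cy" (the principal point, pixels), "position" and "attitude" of the camera in the world. Camera axes: x right, y down, z forward; pixel columns grow to the right and rows downward; lengths in mm; the calibration is good to about 2 mm. The wrist camera is an equidistant fisheye: a pixel r from the principal point sees the ray r / f radians off the axis. A picture is of the moment at which its call begins: read the wrist's pose just before it. camera_info takes no time and is no camera call; for the wrist camera it gives the pose at the moment of the call.
- robot.job_done(): hands the job in; it is judged then, once.
The state is a dict: "time_s": time; "joint_positions": joint angles; "joint_vel": joint speeds; "joint_efforts": joint torques, N m; "ee_pos": TCP position; "tool_rot": TCP orientation; "contact_force": force on the tool from outside, world axes, zero at the start; "moment": the same for the moment, N m; "gripper_width": finger opening in mm; "finger_force": force on a finger pad.
Only numpy, scipy, OpenCV 4.12 (cv2) and the standard library are available. Lean on these libraries where they do the work, as an engineer would, in place of code of your own. Each camera call takes 0.05 s, during which the arm holds its last target. There are 200 camera calls.

## Working session

There is one attempt and no reset: what is moved stays moved. The work goes in short steps, Python scripts to look and compute and a tool call to move; the robot and the scene stay as the last step left them, time stands still between calls to the robot, and variables do not carry over. Pictures are saved under pics/ and viewed, at most 10 in all, crops included, and the job is handed in when it is done.

Besides the shell and the picture viewer there is one more tool, called after "Emit:" by a JSON object that holds its "fn" and its "kwargs", one argument or row to a line. drive_tool: Moves the arm, as the interface text tells. Its arguments: {"type":"object","properties":{"deltas":{"type":"array"},"newtons":{"type":"number"}},"required":["deltas"]}

```bash
mkdir -p pics; python3 - <<'E'
from station import robot
import cv2,numpy as np
for n in("top","scene"):
    i=robot.camera_info(n);print(n,i)
    cv2.imwrite(f"pics/{n}0.png",robot.grab_frame(n))
s=robot.get_state();print(s["time_s"],s["ee_pos"],s["tool_rot"],robot.tcp_to_grasp)
E
```

```text
top {'fovy': 50.12412522085583, 'cx': 316.2464118790144, 'cy': 233.14602374724257, 'position': array([ 492.58177827, -107.53480506, 1241.80631671]), 'attitude': array([[ 0.012755  , -0.99873801,  0.04857678],
       [-0.99977774, -0.01355371, -0.01614835],
       [ 0.01678636, -0.04836001, -0.9986889 ]])}
scene {'fovy': 50.614713137759054, 'cx': 316.73747807144923, 'cy': 241.22695857681433, 'position': array([1057.95249783, -835.65221425, 1126.28358488]), 'attitude': array([[ 0.81989153,  0.42755241, -0.38075822],
       [ 0.57237779, -0.6269021 ,  0.52856166],
       [-0.01271032, -0.65130077, -0.75871322]])}
0.1 [ 235.56626925 -551.13612233  230.5406753 ] [[ 9.19562554e-01  3.92943339e-01 -4.90553614e-04]
 [ 3.92943605e-01 -9.19561177e-01  1.60143356e-03]
 [ 1.78178593e-04 -1.66537825e-03 -9.99998597e-01]] -18.700000000000003
```

View pics/top0.png

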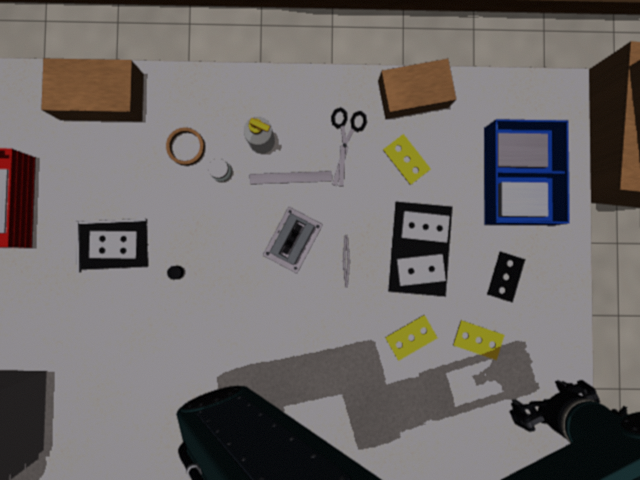

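View pics/scene0.png

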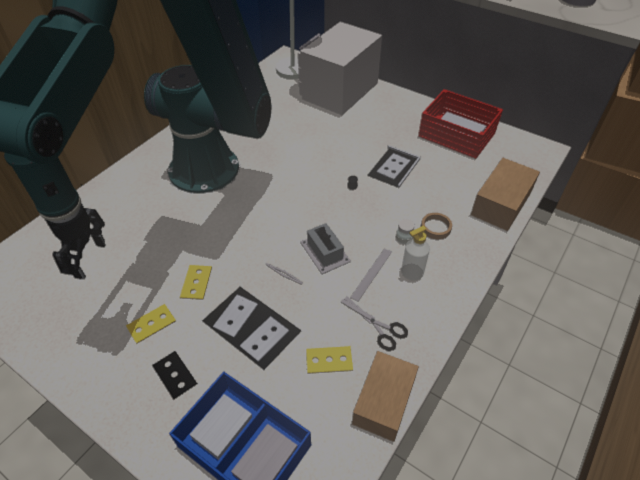

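The pad, with its fence, is at top (112,245) and holds a plate with four holes. The black mat at (420,248) holds the 3-hole and 2-hole plates. The counter is at (293,240). I'll confirm with enlarged crops of the pad and the counter.

```bash
python3 - <<'E'
import cv2,numpy as np
t=cv2.imread("pics/top0.png")
a=cv2.resize(t[205:285,70:155],(400,376),interpolation=cv2.INTER_CUBIC)
b=cv2.resize(t[200:280,253:333],(376,376),interpolation=cv2.INTER_CUBIC)
cv2.imwrite("pics/crop1.png",np.hstack([a,b]))
E
```

```text
(no output)
```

View pics/crop1.png

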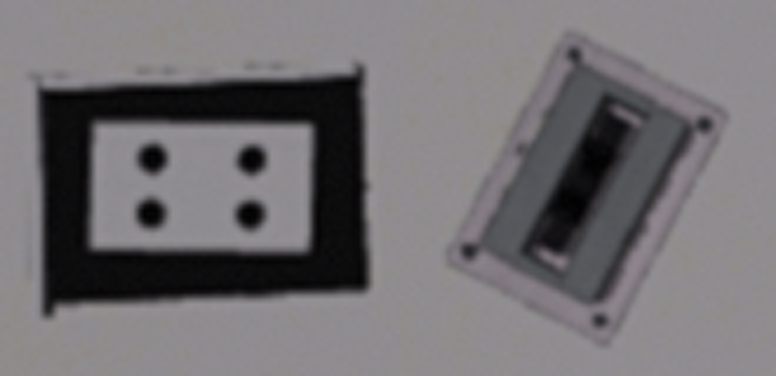

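The plate on the pad clearly has four holes, so it is plate_4 and needs 4 clicks. The counter's base screws in the crop are at (573,54), (705,124), (600,320) and (469,251).

```bash
cat > h.py <<'E'
from station import robot
import cv2,numpy as np
def ray(n,px,z,i=None):
    i=i or robot.camera_info(n); f=240/np.tan(np.radians(i["fovy"])/2)
    d=i["attitude"]@np.array([(px[0]-i["cx"])/f,(px[1]-i["cy"])/f,1]); p=i["position"]
    return p+d*(z-p[2])/d[2]
E
python3 - <<'E'
from h import *
S=np.array([ray("top",((u-400)/4.7+253,v/4.7+200),6) for u,v in[(573,54),(705,124),(600,320),(469,251)]])
c=S.mean(0);x=(S[0]+S[1]-S[2]-S[3])/2;y=(S[0]+S[3]-S[1]-S[2])/2
print(c,np.linalg.norm(x),np.linalg.norm(y),np.degrees(np.arctan2(x[1],x[0])),np.degrees(np.arctan2(-y[0],y[1])))
E
```

```text
[535.91064608 -71.1623801    6.        ] 113.96755112724335 76.21763179241611 -27.138987771239638 -27.100189978645194
```

Counter origin is (536,-71) with yaw -27.1°, and the 114 x 76 mm screw spacing fits the base. Next I'll shut the fingers, go above the near side, and turn so the fingers' 22 mm width runs along the push (it fits the 29 mm gap between teeth).

Emit:
{"fn": "drive_tool", "kwargs": {
  "deltas": [
    [0, 0, 0, 0.918, -0.734, 0, 0],
    [0, 0, 0, 0.918, -0.734, 0, 0],
    [0, 0, 0, 0.918, -0.734, 0, 0],
    [0, 0, 0, 0.918, -0.734, 0, 0],
    [0, 0, 0, 0.918, -0.734, 0, 0],
    [0, 0, 0, 0.918, -0.734, 0, 0],
    [0, 0, 0, 0.918, -0.734, 0, 0],
    [0, 0, 0, 0.918, -0.734, 0, 0],
    [0, 0, 0, 0.918, -0.734, 0, 0],
    [0, 0, 0, 0.918, -0.734, 0, 0],
    [0, 0, 0, 0.918, -0.734, 0, 0],
    [0, 0, 0, 0.918, -0.734, 0, 0],
    [0, 0, 0, 0.918, -0.734, 0, 0],
    [0, 0, 0, 0.918, -0.734, 0, 0],
    [0, 0, 0, 0.918, -0.734, 0, 0],
    [0, 0, 0, 0.918, -0.734, 0, 0]
  ],
  "newtons": 20
}}

```text
time_s: 1.7
ee_pos: [502.7, -53.1, 231.1]
tool_rot: [[0.92, 0.393, -0.001], [0.393, -0.92, 0.0], [-0.0, -0.0, -1.0]]
contact_force: [0.0, 0.3, -0.2]
gripper_width: 0.2
finger_force: 0.0
```

Emit:
{"fn": "drive_tool", "kwargs": {
  "deltas": [
    [0, 0, 1, 0, 0, 0, 0],
    [0, 0, 1, 0, 0, 0, 0],
    [0, 0, 1, 0, 0, 0, 0],
    [0, 0, 1, 0, 0, 0, 0],
    [0, 0, 1, 0, 0, 0, 0],
    [0, 0, 1, 0, 0, 0, 0],
    [0, 0, 1, 0, 0, 0, 0],
    [0, 0, 1, 0, 0, 0, 0],
    [0, 0, 1, 0, 0, 0, 0],
    [0, 0, 1, 0, 0, 0, 0],
    [0, 0, 0, 0, 0, 0, 0],
    [0, 0, 0, 0, 0, 0, 0]
  ]
}}

```text
time_s: 2.9
ee_pos: [502.3, -54.5, 231.1]
tool_rot: [[0.893, -0.45, -0.001], [-0.45, -0.893, 0.0], [-0.001, 0.0, -1.0]]
contact_force: [0.5, -0.6, -0.1]
gripper_width: -0.0
finger_force: 0.0
```

```bash
python3 - <<'E'
from h import *
s=robot.get_state();print(s["time_s"],s["ee_pos"],s["tool_rot"],s["gripper_width"],s["contact_force"],s["joint_positions"])
print(robot.camera_info("wrist"))
cv2.imwrite("pics/w1.png",robot.grab_frame("wrist"))
E
```

```text
2.9 [502.26260421 -54.54800353 231.09190818] [[ 8.93120862e-01 -4.49816442e-01 -5.43213143e-04]
 [-4.49816388e-01 -8.93121026e-01  2.24440456e-04]
 [-5.86112087e-04  4.38937205e-05 -9.99999827e-01]] -0.02583494933916972 [ 0.49864704 -0.56455462 -0.0760693 ] [-2.45048186e-01  2.22899782e-01  1.71045464e+00  9.19058871e-05
  1.20881967e+00  1.79227539e+00]
{'fovy': 65.70646984690485, 'cx': 317.8887046406677, 'cy': 243.39931466797597, 'position': array([576.58863506, -92.54093343, 372.62638717]), 'attitude': array([[-4.50329154e-01, -8.44951135e-01, -2.88550225e-01],
       [-8.92862239e-01,  4.26461406e-01,  1.44664061e-01],
       [ 8.21472444e-04,  3.22782044e-01, -9.46472967e-01]])}
```

View pics/w1.png

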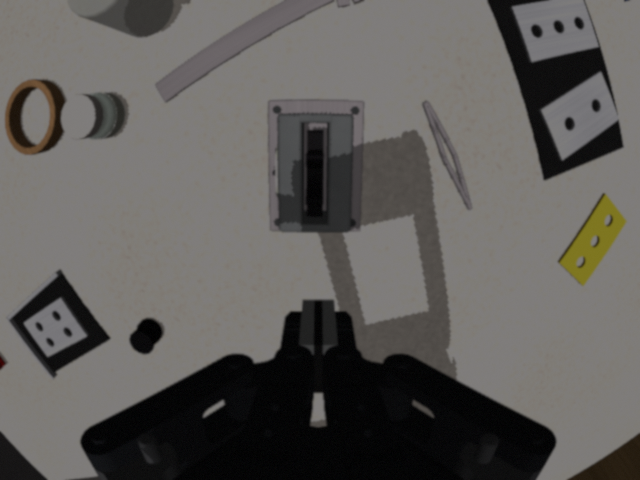

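The wrist view shows the counter squared up with the tool. Its screws are at (278,110), (356,109), (354,222) and (279,222), and the fingertips are at (318,302). I'll check its position with the fisheye model.

```bash
cat >> h.py <<'E'
def wray(px,z,i=None):
    i=i or robot.camera_info("wrist"); f=240/np.tan(np.radians(i["fovy"])/2)
    v=np.array([px[0]-i["cx"],px[1]-i["cy"]]); r=np.linalg.norm(v); t=r/f
    d=i["attitude"]@np.r_[v/r*np.sin(t),np.cos(t)]; p=i["position"]
    return p+d*(z-p[2])/d[2]
E
python3 - <<'E'
from h import *
S=np.array([wray(p,6) for p in[(278,110),(356,109),(354,222),(279,222)]])
c=S.mean(0);x=(S[0]+S[1]-S[2]-S[3])/2;y=(S[0]+S[3]-S[1]-S[2])/2
print(c,np.linalg.norm(x),np.linalg.norm(y),np.degrees(np.arctan2(x[1],x[0])),np.degrees(np.arctan2(-y[0],y[1])))
s=robot.get_state();R=s["tool_rot"]
for q in(c,np.array([535.9,-71.2,0])):print(R.T@(q-s["ee_pos"]))
E
```

```text
[536.98024487 -71.60112826   6.        ] 113.90678509720026 76.31233134129687 -27.061721407444995 -26.43246898432466
[ 38.71945781  -0.33818935 225.13088251]
[ 3.75769668e+01 -2.10199771e-01  2.31131396e+02]
```

Both measurements agree within about 1 mm: the axis is 38 mm ahead of the tool. Now I'll descend and do the first flick.

Emit:
{"fn": "drive_tool", "kwargs": {
  "deltas": [
    [0, 0, 0, 0, 0, 0.9, 0],
    [0, 0, 0, 0, 0, 0.9, 0],
    [0, 0, 0, 0, 0, 0.9, 0],
    [0, 0, 0, 0, 0, 0.9, 0],
    [0, 0, 0, 0, 0, 0.9, 0],
    [0, 0, 0, 0, 0, 0.4, 0],
    [0, 0, 0, 0, 0, 0.2, 0],
    [0, 0, 0, 0, 0, 0, 0],
    [0, 0, 0, 0, 0, 0, 0]
  ]
}}

```text
time_s: 3.85
ee_pos: [503.3, -54.8, 79.2]
tool_rot: [[0.892, -0.452, 0.002], [-0.452, -0.892, -0.0], [0.001, -0.0, -1.0]]
contact_force: [-0.3, 0.1, -0.1]
gripper_width: -0.1
finger_force: 0.0
```

Emit:
{"fn": "drive_tool", "kwargs": {
  "deltas": [
    [0, 0, 0, 0.13, 0, 0, 0],
    [0, 0, 0, 0.13, 0, 0, 0],
    [0, 0, 0, 0.13, 0, 0, 0],
    [0, 0, 0, 0.13, 0, 0, 0],
    [0, 0, 0, 0.13, 0, 0, 0]
  ]
}}

```text
time_s: 4.35
ee_pos: [517.9, -62.6, 78.2]
tool_rot: [[0.892, -0.452, -0.004], [-0.452, -0.892, 0.002], [-0.004, 0.0, -1.0]]
contact_force: [-6.1, 2.6, 3.8]
gripper_width: 0.3
finger_force: 3.1
```

Emit:
{"fn": "drive_tool", "kwargs": {
  "deltas": [
    [0, 0, 0, 0.13, 0, 0, 0],
    [0, 0, 0, 0.13, 0, 0, 0],
    [0, 0, 0, 0.13, 0, 0, 0],
    [0, 0, 0, 0.13, 0, 0, 0],
    [0, 0, 0, 0.1, 0, 0, 0],
    [0, 0, 0, 0, 0, 0, 0],
    [0, 0, 0, 0, 0, 0, 0]
  ]
}}

```text
time_s: 5.05
ee_pos: [536.6, -71.9, 78.3]
tool_rot: [[0.892, -0.452, 0.0], [-0.452, -0.892, 0.0], [0.0, -0.0, -1.0]]
contact_force: [0.1, -1.1, -0.3]
gripper_width: 0.2
finger_force: 0.0
```

Emit:
{"fn": "drive_tool", "kwargs": {
  "deltas": [
    [0, 0, 0, 0, 0, -0.5, 0],
    [0, 0, 0, 0, 0, -1, 0],
    [0, 0, 0, 0, 0, -0.5, 0],
    [0, 0, 0, -0.5, -1, 0, 0],
    [0, 0, 0, -0.5, -1, 0, 0],
    [0, 0, 0, -0.5, -1, 0, 0],
    [0, 0, 0, -0.5, -1, 0, 0],
    [0, 0, 0, -0.5, -1, 0, 0],
    [0, 0, 0, 0, 0, 0, 0],
    [0, 0, 0, 0, 0, 0, 0]
  ]
}}

```text
time_s: 6.05
ee_pos: [537.1, 96.4, 138.2]
tool_rot: [[0.893, -0.45, -0.0], [-0.45, -0.893, -0.0], [-0.0, 0.0, -1.0]]
contact_force: [0.0, -0.1, -0.8]
gripper_width: -0.0
finger_force: 0.0
```

```bash
python3 - <<'E'
from h import *
s=robot.get_state();print(s["time_s"],s["ee_pos"],s["contact_force"])
im=robot.grab_frame("wrist")
cv2.imwrite("pics/w2.png",cv2.resize(im[60:330,300:640],None,fx=2.2,fy=2.2,interpolation=cv2.INTER_CUBIC))
E
```

```text
6.05 [537.08638026  96.41867278 138.24874104] [ 0.03164092 -0.07598465 -0.75683768]
```

View pics/w2.png

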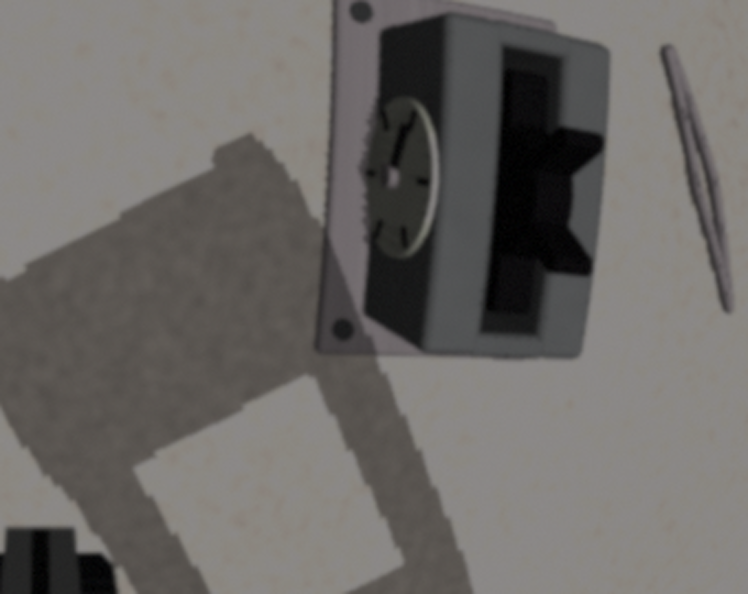

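The dial needle at crop (405,145) points one tick towards +x from straight up (up is to the right in this crop). So one click is done, with both teeth at rest. I'll go back for flick two.

Emit:
{"fn": "drive_tool", "kwargs": {
  "deltas": [
    [0, 0, 0, 0.246, 1, 0, 0],
    [0, 0, 0, 0.246, 1, 0, 0],
    [0, 0, 0, 0.246, 1, 0, 0],
    [0, 0, 0, 0.246, 1, 0, 0],
    [0, 0, 0, 0.246, 1, 0, 0],
    [0, 0, 0, 0, 0, 0, 0],
    [0, 0, 0, 0, 0, 0, 0],
    [0, 0, 0, 0, 0, 0.8, 0],
    [0, 0, 0, 0, 0, 0.8, 0],
    [0, 0, 0, 0, 0, 0.4, 0],
    [0, 0, 0, 0, 0, 0, 0],
    [0, 0, 0, 0, 0, 0, 0]
  ]
}}

```text
time_s: 7.3
ee_pos: [502.7, -54.2, 78.5]
tool_rot: [[0.892, -0.451, -0.0], [-0.451, -0.892, 0.0], [-0.0, -0.0, -1.0]]
contact_force: [0.9, 0.4, -0.1]
gripper_width: 0.1
finger_force: 0.0
```

Emit:
{"fn": "drive_tool", "kwargs": {
  "deltas": [
    [0, 0, 0, 0.13, 0, 0, 0],
    [0, 0, 0, 0.13, 0, 0, 0],
    [0, 0, 0, 0.13, 0, 0, 0],
    [0, 0, 0, 0.13, 0, 0, 0],
    [0, 0, 0, 0.13, 0, 0, 0],
    [0, 0, 0, 0.13, 0, 0, 0],
    [0, 0, 0, 0.13, 0, 0, 0],
    [0, 0, 0, 0.13, 0, 0, 0],
    [0, 0, 0, 0.13, 0, 0, 0],
    [0, 0, 0, 0.1, 0, 0, 0],
    [0, 0, 0, 0, 0, 0, 0],
    [0, 0, 0, 0, 0, 0, 0]
  ]
}}

```text
time_s: 8.5
ee_pos: [536.6, -71.9, 78.3]
tool_rot: [[0.892, -0.452, 0.0], [-0.452, -0.892, 0.0], [0.0, -0.0, -1.0]]
contact_force: [-0.5, 0.7, -0.1]
gripper_width: 0.0
finger_force: 0.0
```

Emit:
{"fn": "drive_tool", "kwargs": {
  "deltas": [
    [0, 0, 0, 0, 0, -0.5, 0],
    [0, 0, 0, 0, 0, -0.5, 0],
    [0, 0, 0, 0, 0, 0, 0],
    [0, 0, 0, 0, 0, 0, 0],
    [0, 0, 0, -0.42, 0, 0, 0],
    [0, 0, 0, -0.42, 0, 0, 0],
    [0, 0, 0, -0.43, 0, 0, 0],
    [0, 0, 0, 0, 0, 0, 0],
    [0, 0, 0, 0, 0, 0, 0],
    [0, 0, 0, 0, 0, 0.5, 0],
    [0, 0, 0, 0, 0, 0.5, 0],
    [0, 0, 0, 0, 0, 0, 0],
    [0, 0, 0, 0, 0, 0, 0]
  ]
}}

```text
time_s: 9.8
ee_pos: [502.8, -54.7, 78.3]
tool_rot: [[0.892, -0.452, -0.0], [-0.452, -0.892, 0.0], [-0.0, 0.0, -1.0]]
contact_force: [-0.7, 0.2, 1.3]
gripper_width: -0.1
finger_force: 0.0
```

Poses repeat exactly. I'll do the third flick, then check the dial before the last one.

Emit:
{"fn": "drive_tool", "kwargs": {
  "deltas": [
    [0, 0, 0, 0.13, 0, 0, 0],
    [0, 0, 0, 0.13, 0, 0, 0],
    [0, 0, 0, 0.13, 0, 0, 0],
    [0, 0, 0, 0.13, 0, 0, 0],
    [0, 0, 0, 0.13, 0, 0, 0],
    [0, 0, 0, 0.13, 0, 0, 0],
    [0, 0, 0, 0.13, 0, 0, 0],
    [0, 0, 0, 0.13, 0, 0, 0],
    [0, 0, 0, 0.13, 0, 0, 0],
    [0, 0, 0, 0.1, 0, 0, 0],
    [0, 0, 0, 0, 0, 0, 0],
    [0, 0, 0, 0, 0, 0, 0]
  ]
}}

```text
time_s: 11.0
ee_pos: [536.7, -71.9, 78.3]
tool_rot: [[0.892, -0.452, 0.0], [-0.452, -0.892, 0.0], [0.0, -0.0, -1.0]]
contact_force: [-0.8, -0.3, -0.2]
gripper_width: 0.0
finger_force: 0.0
```

Emit:
{"fn": "drive_tool", "kwargs": {
  "deltas": [
    [0, 0, 0, 0, 0, -0.5, 0],
    [0, 0, 0, 0, 0, -1, 0],
    [0, 0, 0, 0, 0, -0.5, 0],
    [0, 0, 0, -0.5, -1, 0, 0],
    [0, 0, 0, -0.5, -1, 0, 0],
    [0, 0, 0, -0.5, -1, 0, 0],
    [0, 0, 0, -0.5, -1, 0, 0],
    [0, 0, 0, -0.5, -1, 0, 0],
    [0, 0, 0, 0, 0, 0, 0],
    [0, 0, 0, 0, 0, 0, 0]
  ]
}}

```text
time_s: 12.0
ee_pos: [537.1, 96.4, 138.3]
tool_rot: [[0.893, -0.45, -0.0], [-0.45, -0.893, -0.0], [0.0, 0.0, -1.0]]
contact_force: [0.2, -0.7, -0.9]
gripper_width: 0.2
finger_force: 0.0
```

```bash
python3 - <<'E'
from h import *
s=robot.get_state();print(s["time_s"],s["ee_pos"],s["contact_force"])
im=robot.grab_frame("wrist")
cv2.imwrite("pics/w3.png",cv2.resize(im[60:230,440:600],None,fx=3,fy=3,interpolation=cv2.INTER_CUBIC))
E
```

```text
12.0 [537.10087164  96.43001399 138.27310375] [ 0.19289283 -0.69871298 -0.89778825]
```

View pics/w3.png

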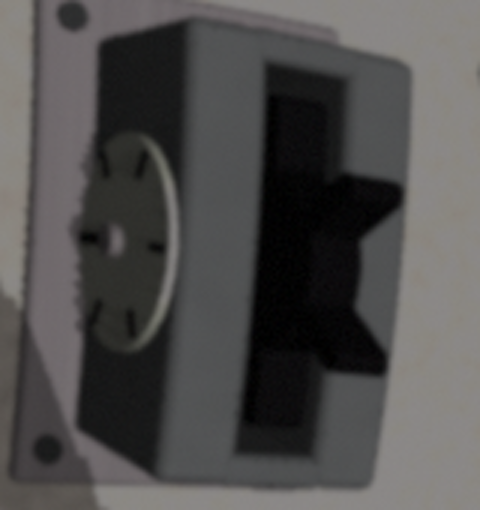

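The needle at crop (92,238) now points straight down, the third tick, so three clicks are in. One more flick.

Emit:
{"fn": "drive_tool", "kwargs": {
  "deltas": [
    [0, 0, 0, 0.246, 1, 0, 0],
    [0, 0, 0, 0.246, 1, 0, 0],
    [0, 0, 0, 0.246, 1, 0, 0],
    [0, 0, 0, 0.246, 1, 0, 0],
    [0, 0, 0, 0.246, 1, 0, 0],
    [0, 0, 0, 0, 0, 0, 0],
    [0, 0, 0, 0, 0, 0, 0],
    [0, 0, 0, 0, 0, 0.8, 0],
    [0, 0, 0, 0, 0, 0.8, 0],
    [0, 0, 0, 0, 0, 0.4, 0],
    [0, 0, 0, 0, 0, 0, 0],
    [0, 0, 0, 0, 0, 0, 0]
  ]
}}

```text
time_s: 13.25
ee_pos: [502.7, -54.3, 78.5]
tool_rot: [[0.892, -0.451, -0.0], [-0.451, -0.892, 0.0], [-0.0, -0.0, -1.0]]
contact_force: [0.6, -0.1, 0.1]
gripper_width: 0.1
finger_force: 0.0
```

Emit:
{"fn": "drive_tool", "kwargs": {
  "deltas": [
    [0, 0, 0, 0.13, 0, 0, 0],
    [0, 0, 0, 0.13, 0, 0, 0],
    [0, 0, 0, 0.13, 0, 0, 0],
    [0, 0, 0, 0.13, 0, 0, 0],
    [0, 0, 0, 0.13, 0, 0, 0],
    [0, 0, 0, 0.13, 0, 0, 0],
    [0, 0, 0, 0.13, 0, 0, 0],
    [0, 0, 0, 0.13, 0, 0, 0],
    [0, 0, 0, 0.13, 0, 0, 0],
    [0, 0, 0, 0.1, 0, 0, 0],
    [0, 0, 0, 0, 0, 0, 0],
    [0, 0, 0, 0, 0, 0, 0]
  ]
}}

```text
time_s: 14.45
ee_pos: [536.7, -71.9, 78.3]
tool_rot: [[0.892, -0.452, 0.0], [-0.452, -0.892, 0.0], [0.0, -0.0, -1.0]]
contact_force: [-0.4, -1.0, 0.1]
gripper_width: -0.1
finger_force: 0.0
```

Emit:
{"fn": "drive_tool", "kwargs": {
  "deltas": [
    [0, 0, 0, 0, 0, -0.5, 0],
    [0, 0, 0, 0, 0, -1, 0],
    [0, 0, 0, 0, 0, -0.5, 0],
    [0, 0, 0, -0.5, -1, 0, 0],
    [0, 0, 0, -0.5, -1, 0, 0],
    [0, 0, 0, -0.5, -1, 0, 0],
    [0, 0, 0, -0.5, -1, 0, 0],
    [0, 0, 0, -0.5, -1, 0, 0],
    [0, 0, 0, 0, 0, 0, 0],
    [0, 0, 0, 0, 0, 0, 0]
  ]
}}

```text
time_s: 15.45
ee_pos: [537.1, 96.4, 138.3]
tool_rot: [[0.893, -0.45, -0.0], [-0.45, -0.893, -0.0], [-0.0, 0.0, -1.0]]
contact_force: [-0.0, -0.0, 0.4]
gripper_width: 0.0
finger_force: 0.0
```

```bash
python3 - <<'E'
from h import *
s=robot.get_state();print(s["time_s"],s["ee_pos"],s["contact_force"])
im=robot.grab_frame("wrist")
cv2.imwrite("pics/w4.png",cv2.resize(im[60:230,440:600],None,fx=3,fy=3,interpolation=cv2.INTER_CUBIC))
E
```

```text
15.45 [537.10817109  96.41832252 138.26569258] [-0.04066223 -0.02212618  0.42227986]
```

View pics/w4.png

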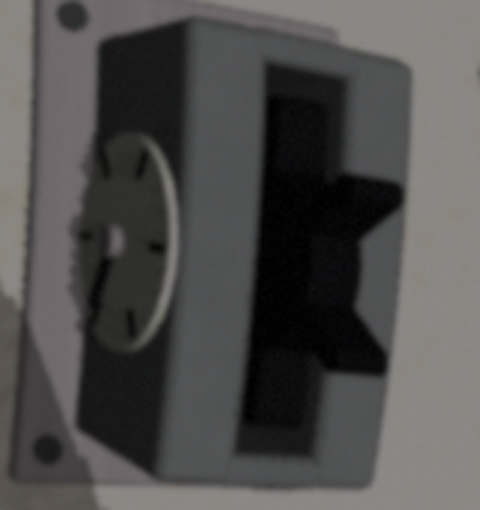

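The needle at crop (100,285) is on the fourth tick and the fingers are clear, so I'll hand the job in.

```bash
python3 -c "
from station import robot
print(robot.job_done())"
```

```text
the job is handed in; nothing more can be done
None
```

The plate on the pad has four holes, so I flicked the wheel on by four clicks; the dial needle reads four, the fingers are clear of the counter, and the job was handed in at about 15.5 s.

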